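Make up two pottery class kits

ROBOT

A 6-joint arm with a two-finger parallel gripper is mounted at the origin on the work surface. World frame = base frame: x ahead of the robot, y to its left, z up, the work surface at z = 0. Lengths are in m, angles in rad, forces in N, time in s.
With the tool pointing down it reaches from about 0.375 to 0.825 m from the base axis. Payload 5.5 kg.
Tool frame: the origin (TCP) lies at the very end of the fingers, on their centre line; the grasp point (between the pads) lies 19 mm behind it (env.pinch_z is the distance from the TCP to the grasp point, in m); z points along the fingers, y is the line along which they close (so a half turn about z gives the same grasp; the last joint's range is limited). The gripper opens to 85 mm and grips with 20 to 120 N. Pads are 22 mm wide; open, the fingers measure 114 mm over their backs; the gripper's body (76 mm by 85 mm) begins 54 mm behind the grasp point. The pads swing forward as they close: fully open they stand 13 mm farther back than shut.
Start: joints at [1.258, 0.314, -0.047, 1.21, 0, 1.571], TCP at [0.185, 0.571, 0.231] pointing down, gripper open.
Joint ranges: [-2.67, 2.67], [-0.69, 1.73], [-1.03, 1.25], [-2.08, 2.16], [-1.42, 1.45], [-3.14, 3.14]. Speed limits (rad/s): [2.39, 2.39, 3.01, 3.14, 3.14, 3.14].

INTERFACE

Orientations are given as a unit quaternion [w, x, y, z].
In Python, from bench import sensors, cams, env gives the robot as it stands.
- The arm moves only by the tool servo_tool, never from a script. Its argument "deltas" is one flat list of numbers, 6 for each row, row after row: the shift along the tool's x, y, z as a fraction of full scale, then the turn, a rotation vector about the tool's x, y, z as a fraction of full scale. A call has 1 to 8 rows; each row shifts and turns the commanded pose from where the row before left it, along the tool's axes as they then stand; what a row does not reach is not made up. Full scale, the value 1, is 3 cm for a shift and 0.08 rad for a turn. A row lasts 1/12 s, in which the tool goes at most 41.7 mm and 7.16 degrees, less where a joint would pass 70% of its speed; a pose out of reach is approached as far as the arm can. A call with a number of a shift or a turn outside -1 to 1 is refused whole. A call with a gripper value outside its range is refused whole. "fingers" is the closure, from -1 (fully open) to 1 (shut), set as the call begins (left out, the last holds). The fingers move at their own pace and stop on an object; the grip force is fixed at half the most. Time passes only in rows, so rows that do not move let the fingers close. It gives the time, the measured TCP pose, the force, the opening and the grip force at its end, in the units of the state.
- sensors.read_state(): the state, without advancing time (a new reading comes with each control period).
- cams.read_camera(name): name is "side" or "top" or "wrist"; returns a dict with "img" (420x560x3 uint8, red, green, blue), "fovy" (degrees; the focal length in pixels is half the picture's height over the tangent of half this angle, whatever the lens; pixels are square), "cx", "cy" (the principal point, pixels), "position" and "orientation" of the camera in the world; the wrist camera has in their place "hand_eye" (4x4, takes a point from camera to tool coordinates, whose origin is the TCP and whose axes are the flange's). Camera axes: x right, y down, z forward; pixel columns grow to the right and rows downward; lengths in m; the calibration is good to about 2 mm. A picture is of the moment at which its call begins: read the wrist's pose just before it. There is no depth.
- env.hand_in(): hands the job in; it is judged then, once.
The state is a dict: "time": time; "joint_pos": joint angles; "qd": joint speeds; "joint_efforts": joint torques, N m; "ee_pos": TCP position; "orientation": TCP orientation; "ft_force": force on the tool from outside, world axes, zero at the start; "torque": the same for the moment, N m; "width": finger opening in m; "grip_force": force on a finger pad.
Only numpy, scipy, OpenCV 4.12 (cv2) and the standard library are available. Lean on these libraries where they do the work, as an engineer would, in place of code of your own. Each camera call takes 0.05 s, during which the arm holds its last target. There are 200 camera calls.

TASK

Make up the two class kits from the stock on the table: the blue-lidded glaze jar, the terracotta test cup and the wooden stamp go into the yellow tray, the red-lidded jar and the grey rubbing block into the white tray. Each thing stands upright, right way up as it did in stock, flat on the floor of a pocket of its own (any pocket of the right tray). Leave the green-lidded jar and the steel ring cutter where they are.

Things in the scene. Friction and masses are not known exactly. Their poses are not given: they have to be found in the camera images.
- yellow_tray: Bright yellow kit tray, fixed to the table, 84 x 242 mm, 12 mm high, long along its own y axis (x across, z up); origin at the centre of its underside. Three square pockets in a row, each 74 x 74 mm inside, centred at y = -79, 0 and +79 mm (x = 0), with walls and partitions 5 mm thick, floor 4 mm above the table. It lies somewhere beyond the row of stock, turned by up to 0.15 rad from square to the robot; which tray is left and which right varies.
- white_tray: White kit tray, fixed to the table, 84 x 242 mm, 12 mm high, long along its own y axis (x across, z up); origin at the centre of its underside. Three square pockets in a row, each 74 x 74 mm inside, centred at y = -79, 0 and +79 mm (x = 0), with walls and partitions 5 mm thick, floor 4 mm above the table. It lies somewhere beyond the row of stock, turned by up to 0.15 rad from square to the robot; which tray is left and which right varies.
- blue_jar_mid (a point): Small closed glaze jar with a blue screw lid and a blue band round its clear body, round, 47 mm across, 62 mm tall (lid 45 mm across, the top 18 mm), about 110 g, standing upright. The point is its centre, 31 mm above its underside; z up along the jar.
- red_jar_mid (a point): Small closed glaze jar with a red screw lid and a red band round its clear body, round, 47 mm across, 62 mm tall (lid 45 mm across, the top 18 mm), about 110 g, standing upright. The point is its centre, 31 mm above its underside; z up along the jar.
- green_jar_mid (a point): Small closed glaze jar with a green screw lid and a green band round its clear body, round, 47 mm across, 62 mm tall (lid 45 mm across, the top 18 mm), about 110 g, standing upright. The point is its centre, 31 mm above its underside; z up along the jar. It stays in stock.
- test_cup_mid (a point): Terracotta (orange-brown) open test cup without handle, round, 58 mm tall, 48 mm across with straight sides, drawn in to 45 mm at the foot, wall 4 mm, about 70 g, mouth up. The point is on its axis, 29 mm above its underside; z up.
- stamp_mid (a point): Pale wooden pattern stamp standing on its face: round foot 44 mm across and 18 mm high, tapering to a plain round handle 28 mm across from 26 mm up to its top at 64 mm, about 50 g. The point is on its axis, 32 mm above its underside; z up along the handle.
- rub_block_mid (a point): Grey rectangular rubbing block, 60 mm (its x) x 36 mm (its y) x 40 mm tall (z up), about 160 g, lying flat at any turn. The point is its centre, 20 mm above its underside.
- cutter_mid (a point): Bright steel ring cutter: an upright open tube 44 mm across, 38 mm inside, 55 mm tall, 60 g. The point is its centre, 27.5 mm above its underside. It stays in stock.
Things that resemble listed ones, but are neither listed nor needed, are in the scene too. Several things look just like the part that bears red_jar_mid: the one meant starts nearest to the robot's base.

How it is judged:
At the end, for the whole second after the job is handed in: Blue jar, cup and stamp in the yellow tray, red jar and block in the white one, each at rest flat on a pocket floor (height within 4 mm), upright within 0.1 rad, centre within 30 mm across and 105 mm along of the tray's middle; green jar and cutter within 20 mm of their starts (x of blue_jar_mid in the frame of yellow_tray between -0.03 and 0.03 m and y of blue_jar_mid in the frame of yellow_tray between -0.105 and 0.105 m and z of blue_jar_mid in the frame of yellow_tray between 0.031 and 0.039 m and angle between each of blue_jar_mid, test_cup_mid, stamp_mid, red_jar_mid, rub_block_mid's own z axis and vertical below 0.1 rad and linear speed of each of blue_jar, test_cup, stamp, red_jar, rub_block below 0.02 m/s and angular speed of each of blue_jar, test_cup, stamp, red_jar, rub_block below 0.3 rad/s and x of test_cup_mid in the frame of yellow_tray between -0.03 and 0.03 m and y of test_cup_mid in the frame of yellow_tray between -0.105 and 0.105 m and z of test_cup_mid in the frame of yellow_tray between 0.029 and 0.037 m and x of stamp_mid in the frame of yellow_tray between -0.03 and 0.03 m and y of stamp_mid in the frame of yellow_tray between -0.105 and 0.105 m and z of stamp_mid in the frame of yellow_tray between 0.032 and 0.04 m and x of red_jar_mid in the frame of white_tray between -0.03 and 0.03 m and y of red_jar_mid in the frame of white_tray between -0.105 and 0.105 m and z of red_jar_mid in the frame of white_tray between 0.031 and 0.039 m and x of rub_block_mid in the frame of white_tray between -0.03 and 0.03 m and y of rub_block_mid in the frame of white_tray between -0.105 and 0.105 m and z of rub_block_mid in the frame of white_tray between 0.02 and 0.028 m and distance of each of green_jar_mid, cutter_mid from where it was at the start of the episode below 0.02 m); the robot touches nothing.
It fails at once if the green-lidded jar was moved more than 20 mm or tipped (distance of green_jar_mid from where it was at the start of the episode above 0.02 m or angle between green_jar_mid's own z axis and vertical above 0.3 rad).
It fails at once if the ring cutter was moved more than 20 mm or tipped (distance of cutter_mid from where it was at the start of the episode above 0.02 m or angle between cutter_mid's own z axis and vertical above 0.3 rad).
It also fails if it takes over 125 s, if anything falls off the work surface, if the arm or the gripper's body presses on something with over 40 N, if the wrist force passes 120 N, or if a joint passes its speed limit or range.

## Working session

There is one attempt and no reset: what is moved stays moved. The work goes in short steps, Python scripts to look and compute and a tool call to move; the robot and the scene stay as the last step left them, time stands still between calls to the robot, and variables do not carry over. Pictures are saved under pics/ and viewed, at most 14 in all, crops included, and the job is handed in when it is done.

Besides the shell and the picture viewer there is one more tool, called after "Emit:" as a command line: name --argument value ..., lists and objects as JSON in quotes. servo_tool: Moves the arm, as the interface text tells. Shift numbers are shares of 3 cm and turn numbers shares of 0.08 rad, none past 1 either way. Its arguments: {"type":"object","properties":{"deltas":{"type":"array","items":{"type":"number"}},"fingers":{"type":"number"}},"required":["deltas"]}

```bash
mkdir -p pics
cat > h.py <<'E'
import numpy as np, cv2
from scipy.spatial.transform import Rotation as R
from bench import sensors, cams, env
def q2R(q): return R.from_quat([q[1],q[2],q[3],q[0]]).as_matrix()
def cam(name):
    s=sensors.read_state(); c=cams.read_camera(name)
    if name=='wrist':
        T=np.eye(4);T[:3,:3]=q2R(s['orientation']);T[:3,3]=s['ee_pos'];T=T@np.array(c['hand_eye'])
        c['R'],c['t']=T[:3,:3],T[:3,3]
    else: c['R'],c['t']=q2R(c['orientation']),np.array(c['position'])
    c['f']=c['img'].shape[0]/2/np.tan(np.radians(c['fovy'])/2)
    return c
def pix2w(c,u,v,z):
    d=c['R']@np.array([(u-c['cx'])/c['f'],(v-c['cy'])/c['f'],1]); 
    return c['t']+d*(z-c['t'][2])/d[2]
def w2pix(c,p):
    q=c['R'].T@(np.array(p)-c['t']); return c['f']*q[:2]/q[2]+[c['cx'],c['cy']]
def save(c,n,crop=None,k=1):
    im=c['img'][:,:,::-1]
    if crop: im=im[crop[1]:crop[3],crop[0]:crop[2]]
    cv2.imwrite('pics/'+n,cv2.resize(im,None,fx=k,fy=k,interpolation=cv2.INTER_CUBIC))
E
python3 - <<'E'
from h import *
for n in('top','side'):
    c=cam(n);save(c,n+'0.png',k=1.42);print(n,c['t'],c['R'].round(3).tolist(),c['f'],c['cx'],c['cy'],[k for k in c])
s=sensors.read_state();print({k:np.round(v,3).tolist() for k,v in s.items()})
print(env.pinch_z,cam('wrist')['hand_eye'])
E
```

```text
top [ 0.44884678 -0.00377171  1.08537873] [[-0.026, -0.998, 0.054], [-0.999, 0.027, 0.019], [-0.02, -0.053, -0.998]] 436.7794675487845 285.7031207152356 209.61169126202716 ['img', 'fovy', 'cx', 'cy', 'position', 'orientation', 'R', 't', 'f']
side [ 0.35422226 -0.87913998  0.88686807] [[0.986, -0.122, 0.117], [-0.169, -0.686, 0.708], [-0.007, -0.717, -0.697]] 407.41020255409603 271.01895418709 208.33516382045062 ['img', 'fovy', 'cx', 'cy', 'position', 'orientation', 'R', 't', 'f']
{'time': 0.1, 'joint_pos': [1.258, 0.314, -0.048, 1.21, 0.0, 1.571], 'qd': [-0.003, 0.001, 0.002, 0.001, 0.001, -0.0], 'joint_efforts': [0.001, -54.077, 34.054, 0.011, 0.0, -0.0], 'ee_pos': [0.184, 0.57, 0.231], 'orientation': [-0.0, 0.156, 0.988, -0.001], 'ft_force': [0.401, 0.489, 1.168], 'torque': [-0.004, 0.034, -0.011], 'grip_force': 0.0, 'width': 0.086}
0.0187 [[ 3.15194541e-04 -9.53568998e-01 -3.01174480e-01  7.74354806e-02]
 [ 9.99999945e-01  3.31854531e-04 -4.15595857e-06 -2.55819818e-05]
 [ 1.03909109e-04 -3.01174462e-01  9.53569050e-01 -1.41983957e-01]
 [ 0.00000000e+00  0.00000000e+00  0.00000000e+00  1.00000000e+00]]
```

View pics/top0.png

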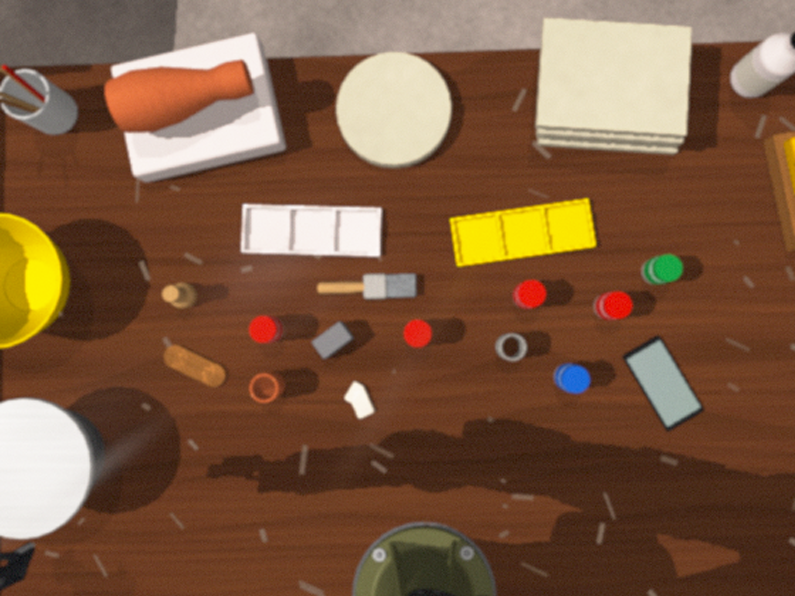

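View pics/side0.png

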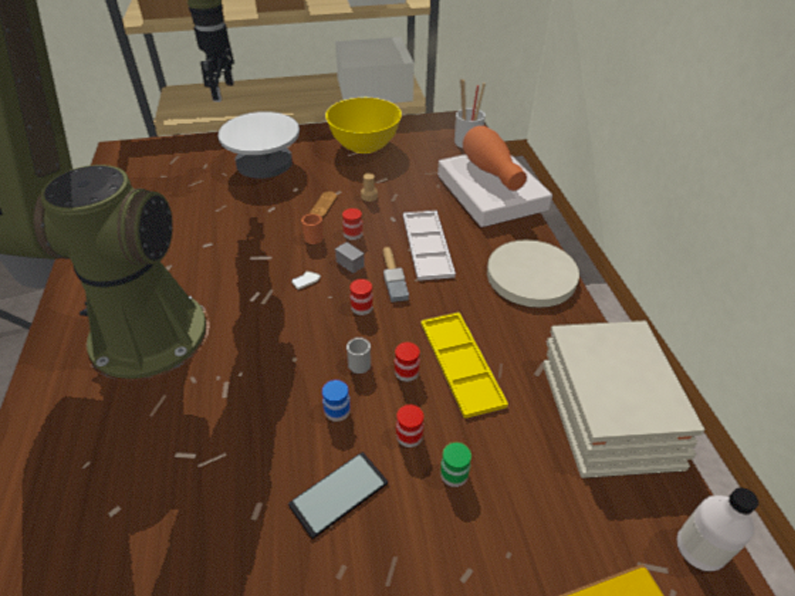

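The top view (pixels of the 800-wide picture) shows four red-lidded jars, at (264,329), (417,333), (530,293) and (615,305). The one at (417,333) is nearest the base, which is centred near (425,590), so I choose it. There is one each of blue (573,378), green (663,269), cup (265,387), stamp (180,295) and block (332,340). The wooden rib at (195,365) and the brush at (370,287) are distractors. The cutter is at (511,347), the white tray at (312,231) and the yellow tray at (523,232).

```bash
cat > m.py <<'E'
from h import *
from scipy.optimize import minimize
def cyl(r,z0,z1): 
    a=np.linspace(0,2*np.pi,40); return np.array([[r*np.cos(t),r*np.sin(t),z] for z in(z0,z1) for t in a])
def box(x,y,z0,z1): return np.array([[sx*x/2,sy*y/2,z] for sx in(-1,1) for sy in(-1,1) for z in(z0,z1)])
def mask(c,hs,roi):
    hsv=cv2.cvtColor(c['img'],cv2.COLOR_RGB2HSV); m=np.zeros(hsv.shape[:2],np.uint8)
    for lo,hi in hs: m|=cv2.inRange(hsv,np.array(lo),np.array(hi))
    k=np.zeros_like(m);k[roi[1]:roi[3],roi[0]:roi[2]]=1; m=m*k
    n,l,s,_=cv2.connectedComponentsWithStats(m); i=1+np.argmax(s[1:,4])
    return (l==i).astype(np.uint8)
def fit(c,m,pts,x0,yaw=False):
    ct=max(cv2.findContours(m,0,1)[0],key=cv2.contourArea); m=cv2.drawContours(m*0,[ct],-1,1,-1)
    K=4; M=cv2.resize(m,None,fx=K,fy=K,interpolation=cv2.INTER_NEAREST)
    def cost(p):
        a=p[2] if yaw else 0; P=pts@np.array([[np.cos(a),np.sin(a),0],[-np.sin(a),np.cos(a),0],[0,0,1]])+[p[0],p[1],0]
        uv=np.array([w2pix(c,q) for q in P]); uv=(uv+.5)*K-.5
        r=np.zeros_like(M); cv2.fillConvexPoly(r,cv2.convexHull(np.round(uv).astype(np.int32)),1)
        return 1-(r&M).sum()/max(1,(r|M).sum())
    n=3 if yaw else 2; x0=np.array(x0[:n]); best=None
    for a in ([0,.4,.8,1.2,-.4,-.8] if yaw else [0]):
        x=x0.copy(); 
        if yaw:x[2]+=a
        S=np.vstack([x]+[x+d for d in np.diag([.012,.012,.3][:n])])
        o=minimize(cost,x,method='Nelder-Mead',options=dict(initial_simplex=S,xatol=1e-4,fatol=1e-4))
        if best is None or o.fun<best.fun: best=o
    return best.x.round(4),round(best.fun,3)
RED=[((0,150,60),(8,255,255)),((172,150,60),(180,255,255))]
OBJ={'blue':([((100,130,40),(125,255,255))],(573,378),cyl(.0225,.044,.062),0),
'red':(RED,(417,333),cyl(.0225,.044,.062),0),'redL':(RED,(264,329),cyl(.0225,.044,.062),0),'redM':(RED,(530,293),cyl(.0225,.044,.062),0),'redR':(RED,(615,305),cyl(.0225,.044,.062),0),
'green':([((60,130,40),(85,255,255))],(663,269),cyl(.0225,.044,.062),0),
'cup':([((4,120,110),(14,255,255))],(265,387),cyl(.024,.02,.058),0),
'stamp':([((10,40,110),(25,180,255))],(180,295),np.vstack([cyl(.022,0,.018),cyl(.014,.026,.064)]),0),
'block':([((0,0,60),(180,60,160))],(332,340),box(.06,.036,0,.04),1),
'cutter':([((0,0,60),(180,60,255))],(511,347),cyl(.022,0,.055),0),
'yellow':([((22,150,120),(35,255,255))],(523,232),box(.084,.242,0,.012),1),
'white':([((0,0,120),(180,60,255))],(312,231),box(.084,.242,0,.012),1)}
E
cat > run1.py <<'E'
from m import *
c=cam('top'); ov=cv2.resize(c['img'],None,fx=1.42,fy=1.42)
for k,(hs,(u,v),pts,yaw) in OBJ.items():
    u,v=int(u/1.42),int(v/1.42); w=60 if 'ow' in k or k=='white' else 22
    m=mask(c,hs,(u-w,v-min(w,30),u+w,v+min(w,30)))
    ys,xs=np.nonzero(m); p=pix2w(c,xs.mean(),ys.mean(),.03)
    x,e=fit(c,m,pts,[p[0],p[1],0],yaw); print(k,m.sum(),x,e,round(float(np.hypot(x[0],x[1])),3))
    ov[cv2.resize(cv2.morphologyEx(m,cv2.MORPH_GRADIENT,np.ones((2,2),np.uint8)),ov.shape[1::-1])>0]=(255,0,255)
cv2.imwrite('pics/ov.png',cv2.resize(ov[160:430,150:720,::-1],None,fx=1.4,fy=1.4))
E
python3 run1.py
```

```text
blue 381 [ 0.3643 -0.2567] 0.132 0.446
red 391 [ 0.4457 -0.0006] 0.234 0.446
redL 444 [0.4562 0.2529] 0.281 0.522
redM 468 [ 0.5034 -0.1875] 0.313 0.537
redR 473 [ 0.4825 -0.3325] 0.31 0.586
green 305 [ 0.5417 -0.417 ] 0.138 0.684
cup 900 [0.3588 0.2597] 0.573 0.443
stamp 803 [0.5477 0.4191] 0.624 0.69
block 420 [0.4375 0.1445 2.19  ] 0.054 0.461
cutter 217 [ 0.4188 -0.159 ] 0.04 0.448
yellow 3579 [ 0.6164 -0.1883  0.117 ] 0.041 0.645
white 3485 [ 0.6312  0.1807 -0.0552] 0.032 0.657
```

View pics/ov.png

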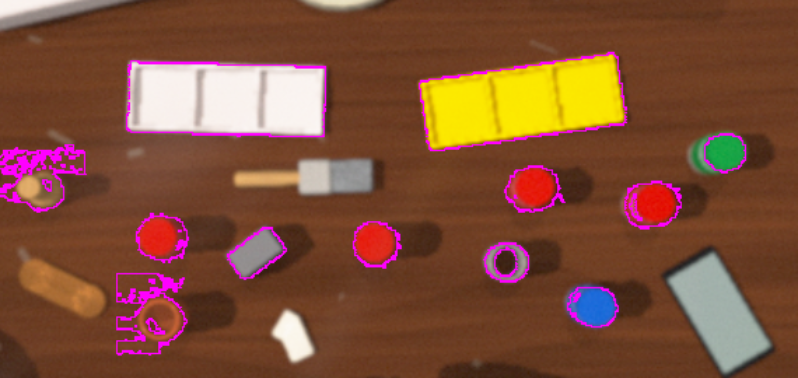

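```bash
cat > run2.py <<'E'
from m import *
c=cam('top'); hsv=cv2.cvtColor(c['img'],cv2.COLOR_RGB2HSV)
def at(u,v): return hsv[int(v/1.42),int(u/1.42)].tolist()
print(at(417,333),at(530,293),at(180,295),at(171,295),at(265,373),at(252,387),at(230,330),at(573,378))
O=dict(OBJ)
for n in('red','redL','redM','redR'): O[n]=([((0,200,165),(6,255,255)),((175,200,165),(180,255,255))],)+OBJ[n][1:]
O['blue']=([((100,150,150),(125,255,255))],)+OBJ['blue'][1:]
O['green']=([((60,150,110),(85,255,255))],)+OBJ['green'][1:]
O['cup']=([((3,100,130),(16,255,255))],)+OBJ['cup'][1:]
O['stamp']=([((10,40,120),(25,180,255))],)+OBJ['stamp'][1:]
for k in('blue','red','redL','redM','redR','green','cup','stamp'):
    hs,(u,v),pts,yaw=O[k]; u,v=int(u/1.42),int(v/1.42); w=16
    if k=='cup': pts=cyl(.024,.0,.058)
    m=mask(c,hs,(u-w,v-w,u+w,v+w)); ys,xs=np.nonzero(m); p=pix2w(c,xs.mean(),ys.mean(),.055)
    x,e=fit(c,m,pts,[p[0],p[1],0],0); print(k,m.sum(),p[:2].round(4),x,e)
print('cup/stamp by eye',pix2w(c,264.3/1.42,388/1.42,.058),pix2w(c,172/1.42,294.5/1.42,.064))
save(c,'close.png',(100,180,330,290),3.4)
E
python3 run2.py
```

```text
[2, 230, 229] [2, 255, 228] [15, 128, 137] [17, 137, 227] [9, 186, 137] [9, 183, 170] [11, 179, 117] [107, 231, 215]
blue 309 [ 0.364  -0.2578] [ 0.3638 -0.2575] 0.092
red 306 [ 0.4455 -0.001 ] [ 0.4455 -0.0011] 0.058
redL 290 [0.4593 0.2567] [0.459  0.2562] 0.114
redM 299 [ 0.5069 -0.1927] [ 0.507  -0.1933] 0.085
redR 304 [ 0.4838 -0.3336] [ 0.4841 -0.3336] 0.12
green 296 [ 0.5424 -0.4176] [ 0.5423 -0.4177] 0.163
cup 296 [0.3625 0.2542] [0.3609 0.2604] 0.181
stamp 300 [0.5204 0.4004] [0.5229 0.4128] 0.095
cup/stamp by eye [0.36106792 0.25341853 0.058     ] [0.51978435 0.40394544 0.064     ]
```

View pics/close.png

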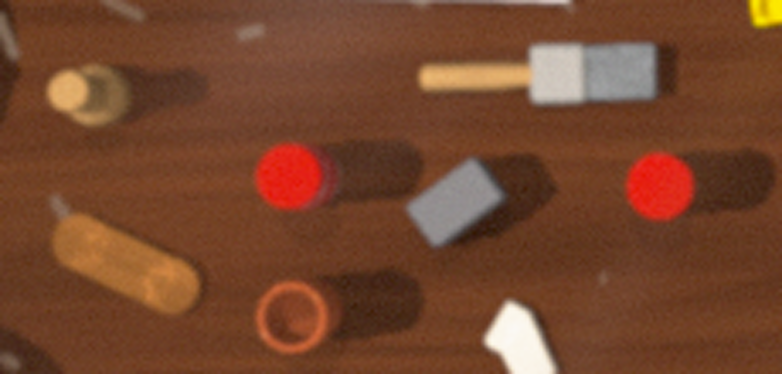

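The close crop shows the red jar at crop (660,187), clearly nearest the base. The block is at (455,203), the cup's mouth at (292,318), and the stamp's top at (68,90) with its foot at (96,95). Before the first move I'll check how much clearance there is over the white bowl near the start pose.

```bash
cat > go.py <<'E'
import sys; from h import *
def go(x,y,z,yaw=0.):
    s=sensors.read_state(); Rt=q2R(s['orientation'])
    d=Rt.T@(np.array([x,y,z])-s['ee_pos'])/.03
    Rg=np.array([[-np.sin(yaw),np.cos(yaw),0],[np.cos(yaw),np.sin(yaw),0],[0,0,-1]]).T
    Rg=np.array([[np.sin(yaw)*-1,np.cos(yaw),0],[np.cos(yaw),np.sin(yaw),0],[0,0,-1]]).T
    w=R.from_matrix(Rt.T@Rg).as_rotvec()/.08
    print('shift',d.round(2),'turn',w.round(2),'t',round(s['time'],2),'pos',np.round(s['ee_pos'],4))
if __name__=='__main__': go(*map(float,sys.argv[1:]))
E
python3 - <<'E'
from h import *
t=cam('top');s=cam('side')
# bowl rim centre seen at top (20,468)/1.42, side (258,131)/1.42
def ray(c,u,v): d=c['R']@np.array([(u-c['cx'])/c['f'],(v-c['cy'])/c['f'],1]);return c['t'],d/np.linalg.norm(d)
a,d=ray(t,20/1.42,468/1.42);b,e=ray(s,258/1.42,131/1.42)
k=np.linalg.lstsq(np.c_[d,-e],b-a,rcond=None)[0];print(a+d*k[0],b+e*k[1])
print('tcp px',w2pix(t,[.184,.57,.231])*1.42,w2pix(s,[.184,.57,.231])*1.42)
print('stamp',pix2w(t,120,206.5,.064),pix2w(t,128.2,207.9,.018))
print(w2pix(s,[.522,.406,.064])*1.42)
E
python3 go.py .361 .2535 .2 0
```

```text
[0.24699015 0.63710273 0.09581704] [0.24982129 0.63694161 0.09513518]
tcp px [  4.76206822 535.30551287] [223.47366406  96.93386761]
stamp [0.52197341 0.40661411 0.064     ] [0.52125072 0.40473767 0.018     ]
[367.09302418 175.71827645]
shift [-8.85 -8.25  1.04] turn [-1.000e-02  0.000e+00  1.572e+01] t 0.35 pos [0.1846 0.5707 0.2311]
```

Emit:
servo_tool --deltas '[0,0,0,0,0,1,0,0,0,0,0,1,0,0,0,0,0,1,0,0,0,0,0,1,0,0,0,0,0,1,0,0,0,0,0,1,0,0,0,0,0,1,0,0,0,0,0,1]' --fingers -1

```text
time: 1.02
ee_pos: [0.1846, 0.5709, 0.2313]
orientation: [-0.0, 0.46, 0.888, 0.0]
ft_force: [0.8, -0.6, -0.5]
width: 0.0856
grip_force: 0.0
```

Emit:
servo_tool --deltas '[0,0,0,0,0,1,0,0,0,0,0,1,0,0,0,0,0,1,0,0,0,0,0,1,0,0,0,0,0,1,0,0,0,0,0,1,0,0,0,0,0,1,0,0,0,0,0,0.7]'

```text
time: 1.68
ee_pos: [0.1846, 0.5708, 0.2313]
orientation: [0.0, 0.708, 0.706, -0.0]
ft_force: [0.8, -0.1, 0.1]
width: 0.0852
grip_force: 0.0
```

```bash
python3 go.py .361 .2535 .13 0
```

```text
shift [-10.57   5.9    3.38] turn [-0.    0.   -0.02] t 1.68 pos [0.1846 0.5708 0.2313]
```

Emit:
servo_tool --deltas '[-0.88,0.49,0,0,0,0,-0.88,0.49,0,0,0,0,-0.88,0.49,0,0,0,0,-0.88,0.49,0,0,0,0,-0.88,0.49,0.3,0,0,0,-0.88,0.49,0.3,0,0,0,-0.88,0.49,0.3,0,0,0,-0.88,0.49,0.3,0,0,0]'

```text
time: 2.35
ee_pos: [0.3032, 0.3587, 0.1951]
orientation: [0.0, 0.706, 0.708, 0.0]
ft_force: [0.4, 0.1, -0.6]
width: 0.0855
grip_force: 0.0
```

Emit:
servo_tool --deltas '[-0.88,0.49,0.5,0,0,0,-0.88,0.49,0.5,0,0,0,-0.88,0.49,0.5,0,0,0,-0.89,0.49,0.5,0,0,0,0,0,0,0,0,0,0,0,0,0,0,0]'

```text
time: 2.85
ee_pos: [0.3616, 0.2526, 0.1346]
orientation: [-0.0, 0.708, 0.707, -0.001]
ft_force: [0.1, -0.3, -0.5]
width: 0.0854
grip_force: 0.0
```

```bash
python3 go.py .361 .2535 .018 0
python3 - <<'E'
from h import *
c=cam('wrist');save(c,'w1.png')
print(w2pix(c,[.361,.2535,.058]))
E
```

```text
shift [ 0.03 -0.01  3.89] turn [-0.02  0.01 -0.02] t 2.85 pos [0.3616 0.2526 0.1346]
[278.78615313 217.48994823]
```

View pics/w1.png

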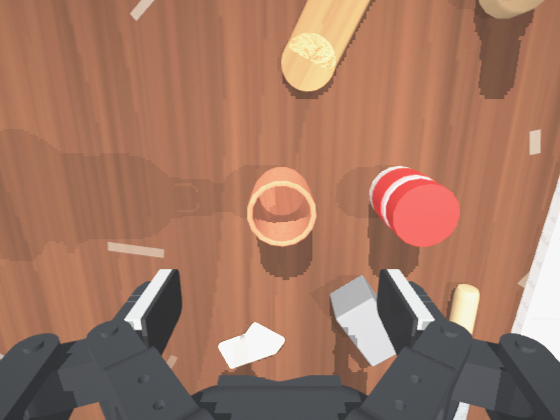

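The wrist view shows the cup's mouth at (282,213), about 3 mm from the predicted (279,217). The finger on its right clears the red jar at (420,210). I'll descend with that correction.

Emit:
servo_tool --deltas '[0.12,0.04,0.9,0,0,0,0,0,0.9,0,0,0,0,0,0.9,0,0,0,0,0,0.7,0,0,0,0,0,0.48,0,0,0,0,0,0,0,0,0]'

```text
time: 3.4
ee_pos: [0.3609, 0.2579, 0.017]
orientation: [-0.0, 0.706, 0.709, -0.002]
ft_force: [0.2, -0.4, -0.2]
width: 0.0853
grip_force: 0.0
```

Emit:
servo_tool --deltas '[0,0,0,0,0,0,0,0,0,0,0,0,0,0,0,0,0,0,0,0,0,0,0,0,0,0,0,0,0,0,0,0,0,0,0,0,0,0,0,0,0,0,0,0,0,0,0,0]' --fingers 1

```text
time: 4.07
ee_pos: [0.3639, 0.259, 0.0207]
orientation: [-0.0, 0.706, 0.708, 0.002]
ft_force: [-1.7, 0.6, 6.5]
width: 0.0471
grip_force: 61.0
```

Emit:
servo_tool --deltas '[0,0,-0.4,0,0,0,0,0,-0.8,0,0,0,0,0,-0.9,0,0,0,0,0,-0.9,0,0,0,0,0,-0.5,0,0,0,0,0,0,0,0,0]'

```text
time: 4.57
ee_pos: [0.3655, 0.2596, 0.1283]
orientation: [0.001, 0.706, 0.708, 0.004]
ft_force: [-0.0, 0.5, -0.7]
width: 0.047
grip_force: 61.7
```

```bash
python3 go.py .6072 -.1098 .12 0
```

```text
shift [-12.33   8.03   0.27] turn [ 0.08 -0.06  0.02] t 4.57 pos [0.3655 0.2596 0.1283]
```

Emit:
servo_tool --deltas '[-0.5,0.32,0,0,0,0,-0.95,0.62,0,0,0,0,-0.95,0.62,0,0,0,0,-0.95,0.62,0,0,0,0,-0.95,0.62,0,0,0,0,-0.95,0.62,0,0,0,0,-0.95,0.62,0,0,0,0,-0.95,0.62,0,0,0,0]'

```text
time: 5.23
ee_pos: [0.5035, 0.0419, 0.1236]
orientation: [-0.0, 0.706, 0.708, 0.0]
ft_force: [0.2, 0.1, -0.4]
width: 0.0467
grip_force: 61.7
```

Emit:
servo_tool --deltas '[-0.95,0.62,0,0,0,0,-0.95,0.62,0,0,0,0,-0.95,0.62,0,0,0,0,-0.95,0.62,0,0,0,0,-0.95,0.62,0,0,0,0,-0.43,0.27,0,0,0,0,0,0,0,0,0,0,0,0,0,0,0,0]'

```text
time: 5.9
ee_pos: [0.6042, -0.1122, 0.1231]
orientation: [-0.001, 0.707, 0.707, -0.0]
ft_force: [-1.2, 0.1, -1.1]
width: 0.0466
grip_force: 61.8
```

```bash
python3 go.py .6072 -.1098 .027 0;  python3 - <<'E'
from h import *
c=cam('wrist');save(c,'w2.png')
print(w2pix(c,[.6072,-.1098,.004]),[w2pix(c,[.6072+a*.0368-b*.0043,-.1098+b*.0368+a*.0043,.012]).round() for a in(-1,1) for b in(-1,1)])
E
```

```text
shift [0.08 0.1  3.2 ] turn [-0.01 -0.01  0.01] t 5.9 pos [ 0.6042 -0.1122  0.1231]
[283.35016093 198.52210026] [array([243., 250.]), array([229., 160.]), array([334., 240.]), array([327., 148.])]
```

View pics/w2.png

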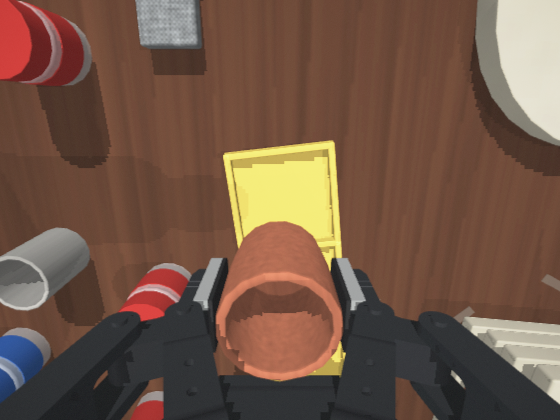

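The pocket's inner corners show at (231,160) and (330,147), within about 3 px of the prediction. I'll lower the cup.

Emit:
servo_tool --deltas '[0.08,0.13,0.8,0,0,0,0,0,0.9,0,0,0,0,0,0.8,0,0,0,0,0,0.4,0,0,0,0,0,0.2,0,0,0,0,0,0.1,0,0,0,0,0,0,0,0,0]'

```text
time: 6.53
ee_pos: [0.6085, -0.1088, 0.0282]
orientation: [0.0, 0.706, 0.708, 0.0]
ft_force: [1.3, -1.0, 0.0]
width: 0.0472
grip_force: 61.8
```

```bash
python3 go.py .6087 -.1098 .025 0
```

```text
shift [-0.03  0.01  0.11] turn [ 0.   -0.    0.03] t 6.53 pos [ 0.6085 -0.1088  0.0282]
```

Emit:
servo_tool --deltas '[0,0,0.06,0,0,0,0,0,0.06,0,0,0,0,0,0.04,0,0,0,0,0,0,0,0,0]'

```text
time: 6.87
ee_pos: [0.6095, -0.1095, 0.0247]
orientation: [0.001, 0.706, 0.708, 0.001]
ft_force: [-1.2, 0.1, 5.3]
width: 0.0468
grip_force: 62.4
```

Emit:
servo_tool --deltas '[0,0,0,0,0,0,0,0,0,0,0,0,0,0,0,0,0,0,0,0,0,0,0,0,0,0,0,0,0,0,0,0,0,0,0,0,0,0,0,0,0,0]' --fingers -1

```text
time: 7.45
ee_pos: [0.6083, -0.1093, 0.023]
orientation: [-0.0, 0.706, 0.708, -0.0]
ft_force: [-0.2, 0.1, 0.2]
width: 0.0856
grip_force: 0.0
```

Emit:
servo_tool --deltas '[0,0,-0.6,0,0,0,0,0,-0.9,0,0,0,0,0,-0.9,0,0,0,0,0,-0.7,0,0,0,0,0,0,0,0,0]'

```text
time: 7.87
ee_pos: [0.6116, -0.1098, 0.1211]
orientation: [0.003, 0.706, 0.708, 0.002]
ft_force: [0.4, -0.4, 1.0]
width: 0.0854
grip_force: 0.0
```

```bash
python3 go.py .364 -.2575 .12 0
```

```text
shift [-4.91 -8.26 -0.02] turn [0.09 0.02 0.02] t 7.87 pos [ 0.6116 -0.1098  0.1211]
```

Emit:
servo_tool --deltas '[-0.54,-0.92,0,0,0,0,-0.54,-0.92,0,0,0,0,-0.54,-0.92,0,0,0,0,-0.54,-0.92,0,0,0,0,-0.55,-0.92,0,0,0,0,-0.55,-0.92,0,0,0,0,-0.55,-0.92,0,0,0,0,-0.55,-0.92,0,0,0,0]'

```text
time: 8.53
ee_pos: [0.3862, -0.2408, 0.1156]
orientation: [-0.0, 0.706, 0.708, -0.0]
ft_force: [0.4, -0.8, 0.7]
width: 0.0854
grip_force: 0.0
```

Emit:
servo_tool --deltas '[-0.55,-0.92,0,0,0,0,0,0,0,0,0,0,0,0,0,0,0,0]'

```text
time: 8.78
ee_pos: [0.359, -0.2574, 0.1158]
orientation: [-0.0, 0.707, 0.707, 0.0]
ft_force: [0.4, 0.4, 0.3]
width: 0.0853
grip_force: 0.0
```

```bash
cat > look.py <<'E'
import sys; from m import *; from go import go
LID=cyl(.0225,.044,.062)
CFG={'blue':([((100,130,40),(125,255,255))],cyl(.0235,.0,.062)),'red':([((0,150,60),(4,255,255)),((174,150,60),(180,255,255))],cyl(.0235,0,.062))}
def look(k,x,y,z,yaw=0,name=None):
    c=cam('wrist')
    hs,pts=CFG[k]; uv=w2pix(c,[x,y,.035]); u,v=map(int,uv)
    m=mask(c,hs,(max(0,u-75),max(0,v-75),u+75,v+75)); ct=cv2.convexHull(np.vstack(cv2.findContours(m,0,1)[0]))
    m=cv2.fillConvexPoly(m*0,ct,1)
    p,e=fit(c,m,LID*[1,1,1] if k not in('blue','red') else np.vstack([LID,cyl(.0235,.012,.044)]),[x,y]); print(k,p,e,m.sum())
    if name: save(c,name)
    go(p[0],p[1],z,yaw)
if __name__=='__main__': look(sys.argv[1],*map(float,sys.argv[2:5]),name=sys.argv[1]+'w.png')
E
python3 look.py blue .364 -.2575 .018
```

```text
blue [ 0.3619 -0.2537] 0.344 3306
shift [0.12 0.06 3.26] turn [ 0.01 -0.    0.01] t 8.83 pos [ 0.3602 -0.2572  0.1159]
```

View pics/bluew.png

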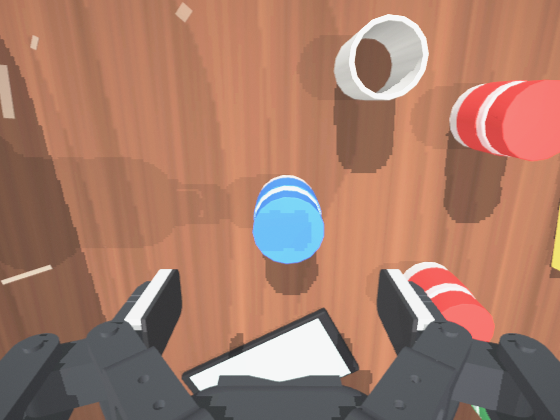

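Run:
```python
from h import *
c=cam('wrist');print(w2pix(c,[.364,-.2575,.062]),c['f'])
```

```text
[285.56381485 231.4840186 ] 338.46033641086905
```

The blue lid is centred at (289,230), 2 mm from the prediction of (286,231). Descending.

Emit:
servo_tool --deltas '[0.02,0.19,0.7,0,0,0,0,0,0.9,0,0,0,0,0,0.9,0,0,0,0,0,0.6,0,0,0,0,0,0.12,0,0,0,0,0,0,0,0,0]'

```text
time: 9.38
ee_pos: [0.3658, -0.2551, 0.0183]
orientation: [-0.002, 0.706, 0.708, -0.0]
ft_force: [-0.9, 0.0, 0.0]
width: 0.0851
grip_force: 0.0
```

Emit:
servo_tool --deltas '[0,0,0,0,0,0,0,0,0,0,0,0,0,0,0,0,0,0,0,0,0,0,0,0,0,0,0,0,0,0,0,0,0,0,0,0,0,0,0,0,0,0,0,0,0,0,0,0]' --fingers 1

```text
time: 10.05
ee_pos: [0.367, -0.2571, 0.0211]
orientation: [0.001, 0.706, 0.708, 0.0]
ft_force: [-1.7, 2.0, 8.9]
width: 0.0438
grip_force: 60.1
```

Emit:
servo_tool --deltas '[0,0,-0.4,0,0,0,0,0,-0.8,0,0,0,0,0,-0.9,0,0,0,0,0,-0.9,0,0,0,0,0,-0.5,0,0,0,0,0,0,0,0,0]'

```text
time: 10.55
ee_pos: [0.3684, -0.2582, 0.1285]
orientation: [0.004, 0.706, 0.708, 0.001]
ft_force: [0.2, -0.5, -1.3]
width: 0.0438
grip_force: 61.8
```

```bash
python3 go.py .6275 -.2668 .12 0
```

```text
shift [-0.3   8.63  0.34] turn [0.07 0.05 0.02] t 10.55 pos [ 0.3684 -0.2582  0.1285]
```

Emit:
servo_tool --deltas '[0,0.5,0,0,0,0,0,0.9,0,0,0,0,0,0.95,0,0,0,0,-0.1,0.95,0,0,0,0,-0.1,0.95,0,0,0,0,-0.1,0.95,0,0,0,0,0,0.95,0,0,0,0,0,0.95,0,0,0,0]'

```text
time: 11.22
ee_pos: [0.5798, -0.2649, 0.1232]
orientation: [-0.001, 0.707, 0.708, -0.0]
ft_force: [0.1, -0.1, -2.0]
width: 0.044
grip_force: 61.8
```

Emit:
servo_tool --deltas '[0,0.95,0,0,0,0,0,0.6,0,0,0,0,0,0,0,0,0,0,0,0,0,0,0,0]'

```text
time: 11.55
ee_pos: [0.6256, -0.2646, 0.1229]
orientation: [-0.001, 0.706, 0.708, -0.0]
ft_force: [0.0, -0.8, -1.2]
width: 0.0444
grip_force: 61.8
```

```bash
python3 go.py .6275 -.2668 .0275 0
```

```text
shift [-0.08  0.07  3.18] turn [-0.02 -0.01  0.03] t 11.55 pos [ 0.6256 -0.2646  0.1229]
```

Emit:
servo_tool --deltas '[-0.08,0.06,0.8,0,0,0,0,0,0.9,0,0,0,0,0,0.8,0,0,0,0,0,0.4,0,0,0,0,0,0.2,0,0,0,0,0,0.08,0,0,0,0,0,0,0,0,0]'

```text
time: 12.13
ee_pos: [0.6272, -0.2675, 0.0295]
orientation: [0.0, 0.706, 0.708, 0.0]
ft_force: [-0.3, 0.9, -1.1]
width: 0.0438
grip_force: 61.8
```

Emit:
servo_tool --deltas '[0,0,0.06,0,0,0,0,0,0.04,0,0,0,0,0,0,0,0,0]'

```text
time: 12.38
ee_pos: [0.628, -0.2676, 0.027]
orientation: [0.001, 0.706, 0.708, 0.0]
ft_force: [0.1, 0.8, -1.6]
width: 0.044
grip_force: 61.8
```

Contact is expected at about z = 0.025, so I'll go a little lower.

Emit:
servo_tool --deltas '[0,0,0.05,0,0,0,0,0,0.04,0,0,0,0,0,0,0,0,0]'

```text
time: 12.63
ee_pos: [0.628, -0.2676, 0.0252]
orientation: [0.001, 0.706, 0.708, 0.0]
ft_force: [-2.9, 1.6, 8.8]
width: 0.0442
grip_force: 62.7
```

Emit:
servo_tool --deltas '[0,0,0,0,0,0,0,0,0,0,0,0,0,0,0,0,0,0,0,0,0,0,0,0,0,0,0,0,0,0,0,0,0,0,0,0,0,0,0,0,0,0]' --fingers -1

```text
time: 13.22
ee_pos: [0.6273, -0.2673, 0.0233]
orientation: [-0.0, 0.706, 0.708, -0.0]
ft_force: [0.7, 0.7, -0.1]
width: 0.0853
grip_force: 0.0
```

Emit:
servo_tool --deltas '[0,0,-0.6,0,0,0,0,0,-0.9,0,0,0,0,0,-0.9,0,0,0,0,0,-0.7,0,0,0,0,0,0,0,0,0]'

```text
time: 13.63
ee_pos: [0.6303, -0.2686, 0.1219]
orientation: [0.004, 0.706, 0.708, 0.001]
ft_force: [0.9, -0.4, 0.7]
width: 0.0855
grip_force: 0.0
```

```bash
python3 go.py .4465 -.001 .12 0
```

```text
shift [ 8.93 -6.11 -0.01] turn [0.09 0.04 0.02] t 13.63 pos [ 0.6303 -0.2686  0.1219]
```

Emit:
servo_tool --deltas '[0.9,-0.61,0,0,0,0,0.9,-0.61,0,0,0,0,0.9,-0.61,0,0,0,0,0.9,-0.61,0,0,0,0,0.9,-0.61,0,0,0,0,0.9,-0.61,0,0,0,0,0.9,-0.61,0,0,0,0,0.9,-0.61,0,0,0,0]'

```text
time: 14.3
ee_pos: [0.4792, -0.0505, 0.116]
orientation: [-0.0, 0.707, 0.708, -0.0]
ft_force: [0.2, 0.5, -0.4]
width: 0.0856
grip_force: 0.0
```

Emit:
servo_tool --deltas '[0.9,-0.61,0,0,0,0,0.85,-0.6,0,0,0,0,0,0,0,0,0,0,0,0,0,0,0,0]'

```text
time: 14.63
ee_pos: [0.4431, 0.0018, 0.1163]
orientation: [0.0, 0.705, 0.709, -0.0]
ft_force: [1.0, -0.1, 0.1]
width: 0.0854
grip_force: 0.0
```

```bash
python3 go.py .4465 -.001 .018 0
python3 - <<'E'
from h import *
c=cam('wrist');print(w2pix(c,[.4465,-.001,.062]))
hsv=cv2.cvtColor(c['img'],cv2.COLOR_RGB2HSV)
save(c,'redw.png')
E
```

```text
shift [-0.09  0.11  3.28] turn [-0.    0.    0.06] t 14.63 pos [0.4431 0.0018 0.1163]
[284.87540541 235.00034349]
```

View pics/redw.png

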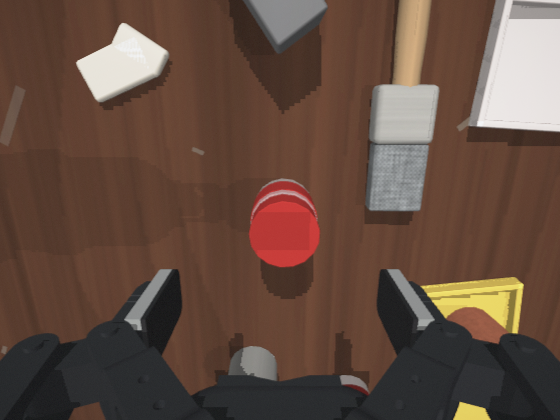

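The red lid is centred at (285,234), as predicted, and the brush at (400,160) clears the right finger. Descending.

Emit:
servo_tool --deltas '[-0.08,0.11,0.7,0,0,0,0,0,0.9,0,0,0,0,0,0.9,0,0,0,0,0,0.6,0,0,0,0,0,0.13,0,0,0,0,0,0,0,0,0]'

```text
time: 15.18
ee_pos: [0.4467, -0.0024, 0.0183]
orientation: [-0.001, 0.707, 0.707, -0.001]
ft_force: [-0.3, -0.3, -0.6]
width: 0.0851
grip_force: 0.0
```

Emit:
servo_tool --deltas '[0,0,0,0,0,0,0,0,0,0,0,0,0,0,0,0,0,0,0,0,0,0,0,0,0,0,0,0,0,0,0,0,0,0,0,0,0,0,0,0,0,0,0,0,0,0,0,0]' --fingers 1

```text
time: 15.85
ee_pos: [0.4485, -0.0017, 0.0211]
orientation: [0.001, 0.706, 0.708, 0.001]
ft_force: [-2.3, -0.7, 8.6]
width: 0.0439
grip_force: 60.2
```

Emit:
servo_tool --deltas '[0,0,-0.4,0,0,0,0,0,-0.8,0,0,0,0,0,-0.9,0,0,0,0,0,-0.9,0,0,0,0,0,-0.5,0,0,0,0,0,0,0,0,0]'

```text
time: 16.35
ee_pos: [0.4504, -0.0015, 0.1285]
orientation: [0.003, 0.706, 0.708, 0.003]
ft_force: [0.6, 0.0, -2.8]
width: 0.0438
grip_force: 62.0
```

```bash
python3 go.py .6279 .1018 .12 0
```

```text
shift [3.43 5.92 0.33] turn [0.09 0.   0.03] t 16.35 pos [ 0.4504 -0.0015  0.1285]
```

Emit:
servo_tool --deltas '[0.25,0.4,0,0,0,0,0.5,0.9,0,0,0,0,0.55,0.95,0,0,0,0,0.55,0.95,0,0,0,0,0.55,0.95,0,0,0,0,0.55,0.95,0,0,0,0,0.5,0.83,0,0,0,0,0,0,0,0,0,0]'

```text
time: 17.02
ee_pos: [0.6292, 0.1051, 0.1231]
orientation: [0.0, 0.706, 0.709, 0.001]
ft_force: [0.8, 0.0, -0.9]
width: 0.0436
grip_force: 62.0
```

```bash
python3 go.py .6279 .1018 .0275 0
python3 - <<'E'
from h import *
c=cam('wrist');save(c,'w3.png')
print([w2pix(c,[.6312+a*.042+b*.055*.121,.1807+b*.121-a*.042*.055,.012]).round() for a in(-1,1) for b in(-1,1)])
E
```

```text
shift [-0.12 -0.05  3.19] turn [ 0.03 -0.02  0.05] t 17.02 pos [0.6292 0.1051 0.1231]
[array([222., 255.]), array([ 225., -110.]), array([324., 260.]), array([ 364., -100.])]
```

View pics/w3.png

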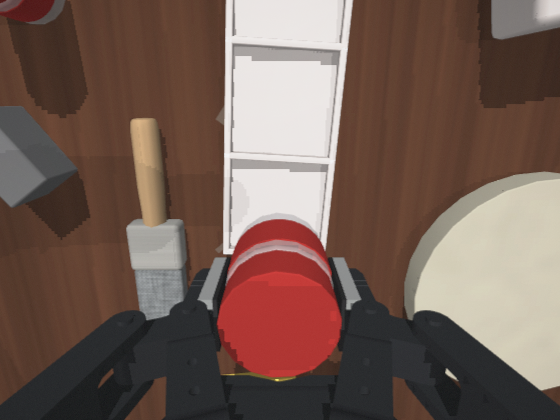

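The tray's near corner shows at (223,253), against a prediction of (222,255). Lowering the red jar.

Emit:
servo_tool --deltas '[-0.11,-0.04,0.8,0,0,0,0,0,0.9,0,0,0,0,0,0.8,0,0,0,0,0,0.4,0,0,0,0,0,0.2,0,0,0,0,0,0.1,0,0,0,0,0,0.05,0,0,0,0,0,0,0,0,0]'

```text
time: 17.73
ee_pos: [0.6246, 0.099, 0.028]
orientation: [0.0, 0.706, 0.708, 0.001]
ft_force: [1.1, 0.1, -1.7]
width: 0.0437
grip_force: 62.0
```

Emit:
servo_tool --deltas '[0,0,0.05,0,0,0,0,0,0.03,0,0,0,0,0,0,0,0,0]'

```text
time: 17.98
ee_pos: [0.6244, 0.0991, 0.0252]
orientation: [0.0, 0.706, 0.708, 0.0]
ft_force: [0.5, -0.2, -0.4]
width: 0.044
grip_force: 62.3
```

Emit:
servo_tool --deltas '[0,0,0.04,0,0,0,0,0,0,0,0,0]'

```text
time: 18.15
ee_pos: [0.6244, 0.0991, 0.0252]
orientation: [0.0, 0.706, 0.708, 0.001]
ft_force: [-3.1, -0.8, 9.1]
width: 0.0437
grip_force: 63.0
```

Emit:
servo_tool --deltas '[0,0,0,0,0,0,0,0,0,0,0,0,0,0,0,0,0,0,0,0,0,0,0,0,0,0,0,0,0,0,0,0,0,0,0,0,0,0,0,0,0,0]' --fingers -1

```text
time: 18.73
ee_pos: [0.6238, 0.099, 0.0233]
orientation: [-0.0, 0.706, 0.708, -0.0]
ft_force: [-0.3, -0.4, 0.6]
width: 0.0852
grip_force: 0.0
```

Emit:
servo_tool --deltas '[0,0,-0.6,0,0,0,0,0,-0.9,0,0,0,0,0,-0.9,0,0,0,0,0,-0.7,0,0,0,0,0,0,0,0,0]'

```text
time: 19.15
ee_pos: [0.6271, 0.0995, 0.1215]
orientation: [0.002, 0.706, 0.708, 0.003]
ft_force: [0.1, -0.4, 1.6]
width: 0.0852
grip_force: 0.0
```

```bash
python3 go.py .522 .406 .14 0
```

```text
shift [10.23 -3.48 -0.63] turn [ 0.09 -0.01  0.03] t 19.15 pos [0.6271 0.0995 0.1215]
```

Emit:
servo_tool --deltas '[0.93,-0.32,-0.1,0,0,0,0.93,-0.32,-0.1,0,0,0,0.93,-0.32,-0.1,0,0,0,0.93,-0.32,-0.1,0,0,0,0.93,-0.32,-0.1,0,0,0,0.93,-0.32,0,0,0,0,0.93,-0.32,0,0,0,0,0.93,-0.32,0,0,0,0]'

```text
time: 19.82
ee_pos: [0.5458, 0.3232, 0.1308]
orientation: [-0.0, 0.706, 0.708, -0.0]
ft_force: [1.1, -0.1, 0.1]
width: 0.0854
grip_force: 0.0
```

Emit:
servo_tool --deltas '[0.93,-0.32,0,0,0,0,0.93,-0.3,0,0,0,0,0.8,-0.27,0,0,0,0,0,0,0,0,0,0,0,0,0,0,0,0]'

```text
time: 20.23
ee_pos: [0.5188, 0.4028, 0.1305]
orientation: [0.0, 0.706, 0.709, -0.001]
ft_force: [0.5, 0.3, -0.3]
width: 0.0852
grip_force: 0.0
```

```bash
python3 go.py .522 .406 .027 0
python3 - <<'E'
from h import *
c=cam('wrist');print(w2pix(c,[.522,.406,.064]))
save(c,'stw.png')
E
```

```text
shift [0.11 0.11 3.45] turn [-0.01  0.01  0.06] t 20.23 pos [0.5188 0.4028 0.1305]
[284.40530702 219.33349216]
```

View pics/stw.png

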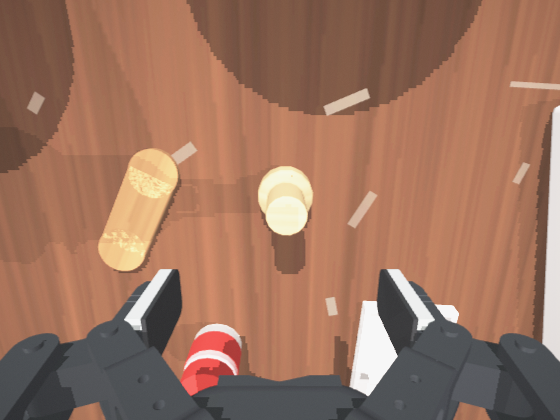

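The stamp's top is at (287,215), about 3 mm from the prediction. Descending with that correction.

Emit:
servo_tool --deltas '[0.2,0.16,0.7,0,0,0,0,0,0.9,0,0,0,0,0,0.9,0,0,0,0,0,0.7,0,0,0,0,0,0.2,0,0,0,0,0,0,0,0,0]'

```text
time: 20.78
ee_pos: [0.5235, 0.4053, 0.0271]
orientation: [-0.0, 0.707, 0.707, -0.002]
ft_force: [1.2, -0.6, 0.8]
width: 0.0856
grip_force: 0.0
```

Emit:
servo_tool --deltas '[0,0,0,0,0,0,0,0,0,0,0,0,0,0,0,0,0,0,0,0,0,0,0,0,0,0,0,0,0,0,0,0,0,0,0,0,0,0,0,0,0,0,0,0,0,0,0,0]' --fingers 1

```text
time: 21.45
ee_pos: [0.5254, 0.4085, 0.0308]
orientation: [0.0, 0.706, 0.708, 0.001]
ft_force: [0.1, -0.2, 6.4]
width: 0.0267
grip_force: 59.8
```

Emit:
servo_tool --deltas '[0,0,0,0,0,0,0,0,-0.4,0,0,0,0,0,-0.8,0,0,0,0,0,-0.9,0,0,0,0,0,-0.9,0,0,0,0,0,-0.5,0,0,0,0,0,0,0,0,0]'

```text
time: 22.03
ee_pos: [0.5266, 0.4095, 0.1397]
orientation: [0.0, 0.706, 0.708, 0.004]
ft_force: [0.8, 0.3, -0.8]
width: 0.0267
grip_force: 59.1
```

```bash
python3 go.py .6179 -.1883 .13 0
```

```text
shift [-19.93   3.     0.25] turn [ 0.07 -0.05  0.03] t 22.03 pos [0.5266 0.4095 0.1397]
```

Emit:
servo_tool --deltas '[-0.5,0.08,0,0,0,0,-0.95,0.14,0,0,0,0,-0.95,0.14,0,0,0,0,-0.95,0.14,0,0,0,0,-0.95,0.14,0,0,0,0,-0.95,0.14,0,0,0,0,-0.95,0.14,0,0,0,0,-0.95,0.14,0,0,0,0]'

```text
time: 22.7
ee_pos: [0.5555, 0.1908, 0.133]
orientation: [-0.0, 0.706, 0.708, -0.001]
ft_force: [0.1, 0.9, -0.8]
width: 0.0269
grip_force: 59.1
```

Emit:
servo_tool --deltas '[-0.95,0.14,0,0,0,0,-0.95,0.14,0,0,0,0,-0.95,0.14,0,0,0,0,-0.95,0.14,0,0,0,0,-0.95,0.14,0,0,0,0,-0.95,0.14,0,0,0,0,-0.95,0.14,0,0,0,0,-0.95,0.14,0,0,0,0]'

```text
time: 23.37
ee_pos: [0.5892, -0.0366, 0.133]
orientation: [-0.001, 0.706, 0.708, -0.001]
ft_force: [0.6, -0.4, -0.4]
width: 0.0271
grip_force: 59.1
```

Emit:
servo_tool --deltas '[-0.95,0.14,0,0,0,0,-0.95,0.14,0,0,0,0,-0.95,0.14,0,0,0,0,-0.95,0.14,0,0,0,0,-0.95,0.14,0,0,0,0,-0.6,0.08,0,0,0,0,0,0,0,0,0,0]'

```text
time: 23.95
ee_pos: [0.6133, -0.1991, 0.1328]
orientation: [-0.0, 0.708, 0.706, -0.001]
ft_force: [-0.8, -0.5, -0.1]
width: 0.0267
grip_force: 59.1
```

```bash
python3 go.py .6179 -.1883 .0375 0
```

```text
shift [0.36 0.16 3.17] turn [-0.03  0.01 -0.03] t 23.95 pos [ 0.6133 -0.1991  0.1328]
```

Emit:
servo_tool --deltas '[0.36,0.15,0,0,0,0,0,0,0.8,0,0,0,0,0,0.9,0,0,0,0,0,0.8,0,0,0,0,0,0.4,0,0,0,0,0,0.2,0,0,0,0,0,0.1,0,0,0,0,0,0,0,0,0]'

```text
time: 24.62
ee_pos: [0.6191, -0.1837, 0.0385]
orientation: [-0.0, 0.706, 0.708, 0.0]
ft_force: [0.6, 0.9, -0.2]
width: 0.0265
grip_force: 59.1
```

Emit:
servo_tool --deltas '[0,0,0.05,0,0,0,0,0,0.03,0,0,0,0,0,0,0,0,0]'

```text
time: 24.87
ee_pos: [0.6197, -0.1845, 0.037]
orientation: [0.001, 0.706, 0.708, 0.0]
ft_force: [0.1, 0.8, -1.2]
width: 0.0266
grip_force: 59.1
```

Emit:
servo_tool --deltas '[0,0,0.05,0,0,0,0,0,0.03,0,0,0,0,0,0,0,0,0]'

```text
time: 25.12
ee_pos: [0.6197, -0.1846, 0.0349]
orientation: [0.001, 0.706, 0.708, 0.0]
ft_force: [-1.8, 0.0, 5.5]
width: 0.027
grip_force: 59.9
```

Emit:
servo_tool --deltas '[0,0,0,0,0,0,0,0,0,0,0,0,0,0,0,0,0,0,0,0,0,0,0,0,0,0,0,0,0,0,0,0,0,0,0,0,0,0,0,0,0,0,0,0,0,0,0,0]' --fingers -1

```text
time: 25.78
ee_pos: [0.619, -0.1842, 0.0335]
orientation: [-0.0, 0.706, 0.708, -0.0]
ft_force: [0.2, -0.1, -0.3]
width: 0.0854
grip_force: 0.0
```

Emit:
servo_tool --deltas '[0,0,-0.6,0,0,0,0,0,-0.9,0,0,0,0,0,-0.9,0,0,0,0,0,-0.7,0,0,0,0,0,0,0,0,0]'

```text
time: 26.2
ee_pos: [0.6221, -0.1852, 0.1319]
orientation: [0.003, 0.706, 0.708, 0.002]
ft_force: [1.4, -1.7, 0.1]
width: 0.0852
grip_force: 0.0
```

```bash
python3 go.py .4375 .1445 .13 0;  python3 go.py .4375 .1445 .13 .619
```

```text
shift [ 1.10e+01 -6.13e+00 -1.00e-02] turn [0.09 0.03 0.02] t 26.2 pos [ 0.6221 -0.1852  0.1319]
shift [ 1.10e+01 -6.13e+00 -1.00e-02] turn [ 0.08  0.06 -7.71] t 26.2 pos [ 0.6221 -0.1852  0.1319]
```

Emit:
servo_tool --deltas '[0.92,-0.51,0,0,0,0,0.92,-0.51,0,0,0,0,0.92,-0.51,0,0,0,0,0.92,-0.51,0,0,0,0,0.92,-0.51,0,0,0,0,0.92,-0.51,0,0,0,0,0.92,-0.51,0,0,0,0,0.92,-0.51,0,0,0,0]'

```text
time: 26.87
ee_pos: [0.4951, 0.0374, 0.1262]
orientation: [-0.0, 0.707, 0.708, -0.0]
ft_force: [0.7, 0.3, 1.4]
width: 0.0852
grip_force: 0.0
```

Emit:
servo_tool --deltas '[0.92,-0.51,0,0,0,0,0.92,-0.51,0,0,0,0,0.92,-0.51,0,0,0,0,0.85,-0.48,0,0,0,0,0,0,0,0,0,0]'

```text
time: 27.28
ee_pos: [0.4329, 0.1477, 0.1262]
orientation: [-0.001, 0.705, 0.709, -0.0]
ft_force: [-0.6, -0.1, -0.5]
width: 0.0855
grip_force: 0.0
```

Emit:
servo_tool --deltas '[0,0,0,0,0,-0.96,0,0,0,0,0,-0.96,0,0,0,0,0,-0.96,0,0,0,0,0,-0.96,0,0,0,0,0,-0.96,0,0,0,0,0,-0.96,0,0,0,0,0,-0.96,0,0,0,0,0,-0.96]'

```text
time: 27.95
ee_pos: [0.4358, 0.144, 0.1263]
orientation: [-0.0, 0.458, 0.889, -0.0]
ft_force: [-0.7, 0.5, 0.1]
width: 0.0852
grip_force: 0.0
```

```bash
python3 go.py .4375 .1445 .013 .619
python3 - <<'E'
from h import *
c=cam('wrist');a=2.19;ca,sa=np.cos(a),np.sin(a)
print([w2pix(c,[.4375+ca*x-sa*y,.1445+sa*x+ca*y,.04]).round().tolist() for x,y in((-.03,-.018),(.03,-.018),(.03,.018),(-.03,.018))])
save(c,'blw.png')
E
```

```text
shift [-0.02  0.06  3.78] turn [-0.    0.    0.01] t 27.95 pos [0.4358 0.144  0.1263]
[[306.0, 254.0], [308.0, 174.0], [256.0, 174.0], [257.0, 254.0]]
```

View pics/blw.png

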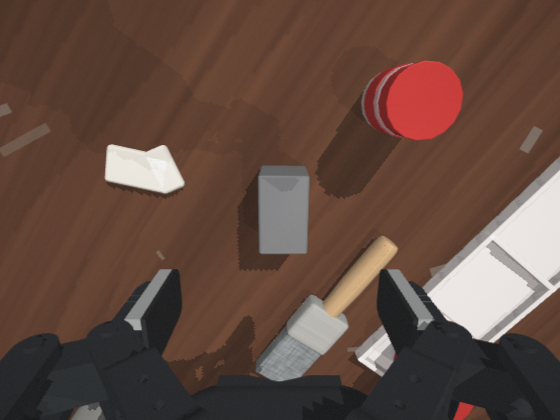

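The block's top face spans (258–308, 180–254) and is square to the fingers. The brush handle at (388,245) stays clear. Descending.

Emit:
servo_tool --deltas '[-0.05,0.06,0.8,0,0,0,0,0,0.9,0,0,0,0,0,0.9,0,0,0,0,0,0.8,0,0,0,0,0,0.35,0,0,0,0,0,0,0,0,0]'

```text
time: 28.5
ee_pos: [0.4356, 0.1431, 0.0114]
orientation: [-0.002, 0.46, 0.888, -0.002]
ft_force: [-1.0, -0.4, 0.4]
width: 0.0854
grip_force: 0.0
```

Emit:
servo_tool --deltas '[0,0,0,0,0,0,0,0,0,0,0,0,0,0,0,0,0,0,0,0,0,0,0,0,0,0,0,0,0,0,0,0,0,0,0,0,0,0,0,0,0,0,0,0,0,0,0,0]' --fingers 1

```text
time: 29.17
ee_pos: [0.4391, 0.1446, 0.0154]
orientation: [0.001, 0.459, 0.888, 0.001]
ft_force: [-0.2, -0.5, 5.8]
width: 0.0351
grip_force: 60.8
```

Emit:
servo_tool --deltas '[0,0,0,0,0,0,0,0,-0.4,0,0,0,0,0,-0.8,0,0,0,0,0,-0.9,0,0,0,0,0,-0.9,0,0,0,0,0,-0.5,0,0,0,0,0,0,0,0,0]'

```text
time: 29.75
ee_pos: [0.4407, 0.1452, 0.1229]
orientation: [0.002, 0.459, 0.888, 0.002]
ft_force: [1.0, 0.5, -1.4]
width: 0.0352
grip_force: 60.5
```

```bash
python3 go.py .6355 .2596 .12 -.055
```

```text
shift [-0.64  7.5   0.15] turn [ 0.09 -0.    8.39] t 29.75 pos [0.4407 0.1452 0.1229]
```

Emit:
servo_tool --deltas '[0,0,0,0,0,1,0,0,0,0,0,1,0,0,0,0,0,1,0,0,0,0,0,1,0,0,0,0,0,1,0,0,0,0,0,1,0,0,0,0,0,1,0,0,0,0,0,1]'

```text
time: 30.42
ee_pos: [0.4372, 0.144, 0.1179]
orientation: [-0.0, 0.717, 0.697, -0.001]
ft_force: [0.3, -0.4, -2.2]
width: 0.0353
grip_force: 60.3
```

Emit:
servo_tool --deltas '[0,0,0,0,0,0.38,0,0,0,0,0,0]'

```text
time: 30.58
ee_pos: [0.4372, 0.144, 0.118]
orientation: [-0.0, 0.726, 0.687, -0.001]
ft_force: [-0.6, -0.8, -1.8]
width: 0.0351
grip_force: 60.3
```

```bash
python3 go.py .6355 .2596 .12 -.055
```

```text
shift [ 4.21  6.39 -0.08] turn [-0.02  0.01  0.  ] t 30.58 pos [0.4372 0.144  0.118 ]
```

Emit:
servo_tool --deltas '[0.4,0.6,0,0,0,0,0.6,0.92,0,0,0,0,0.6,0.92,0,0,0,0,0.6,0.92,0,0,0,0,0.6,0.92,0,0,0,0,0.6,0.92,0,0,0,0,0.6,0.92,0,0,0,0,0.2,0.27,0,0,0,0]'

```text
time: 31.25
ee_pos: [0.6396, 0.2619, 0.1175]
orientation: [0.0, 0.725, 0.688, 0.001]
ft_force: [0.2, 0.0, -2.1]
width: 0.0354
grip_force: 60.7
```

Emit:
servo_tool --deltas '[0,0,0,0,0,0,0,0,0,0,0,0]'

```text
time: 31.42
ee_pos: [0.6356, 0.2596, 0.1174]
orientation: [-0.0, 0.726, 0.688, -0.001]
ft_force: [-0.0, 0.2, -3.1]
width: 0.0347
grip_force: 60.7
```

```bash
python3 go.py .6355 .2596 .022 -.055
```

```text
shift [0.   0.   3.18] turn [-0.03  0.01  0.03] t 31.42 pos [0.6356 0.2596 0.1174]
```

Emit:
servo_tool --deltas '[0,0,0.8,0,0,0,0,0,0.9,0,0,0,0,0,0.8,0,0,0,0,0,0.4,0,0,0,0,0,0.2,0,0,0,0,0,0.1,0,0,0,0,0,0,0,0,0]'

```text
time: 32.0
ee_pos: [0.6362, 0.2596, 0.0234]
orientation: [0.0, 0.726, 0.688, 0.0]
ft_force: [-0.8, 0.1, -2.3]
width: 0.0352
grip_force: 60.7
```

Emit:
servo_tool --deltas '[0,0,0.05,0,0,0,0,0,0.02,0,0,0,0,0,0,0,0,0]'

```text
time: 32.25
ee_pos: [0.637, 0.2601, 0.0221]
orientation: [0.0, 0.726, 0.688, 0.001]
ft_force: [0.0, -0.1, -1.0]
width: 0.0351
grip_force: 60.7
```

Emit:
servo_tool --deltas '[0,0,0.05,0,0,0,0,0,0.03,0,0,0,0,0,0,0,0,0]'

```text
time: 32.5
ee_pos: [0.6367, 0.26, 0.0195]
orientation: [0.0, 0.726, 0.688, 0.001]
ft_force: [-0.8, -0.3, 2.6]
width: 0.0347
grip_force: 61.1
```

```bash
python3 go.py .6355 .2596 .0195 -.055
```

```text
shift [-0.02 -0.04 -0.  ] turn [ 0.01 -0.01  0.01] t 32.5 pos [0.6367 0.26   0.0195]
```

Emit:
servo_tool --deltas '[0,0,0,0,0,0,0,0,0,0,0,0,0,0,0,0,0,0,0,0,0,0,0,0,0,0,0,0,0,0,0,0,0,0,0,0,0,0,0,0,0,0,0,0,0,0,0,0]' --fingers -1

```text
time: 33.17
ee_pos: [0.6362, 0.2597, 0.0185]
orientation: [-0.0, 0.726, 0.688, -0.0]
ft_force: [-0.2, 0.3, -0.1]
width: 0.0856
grip_force: 0.0
```

Emit:
servo_tool --deltas '[0,0,-0.6,0,0,0,0,0,-0.9,0,0,0,0,0,-0.9,0,0,0,0,0,-0.9,0,0,0,0,0,-0.9,0,0,0,0,0,-0.8,0,0,0,0.5,-0.9,-0.3,0,0,0,0.5,-0.9,0,0,0,0]'

```text
time: 33.83
ee_pos: [0.5862, 0.2931, 0.1811]
orientation: [0.001, 0.727, 0.687, 0.003]
ft_force: [1.0, 0.8, -0.4]
width: 0.0856
grip_force: 0.0
```

Emit:
servo_tool --deltas '[0.9,-0.9,0,0,0,0,0.9,-0.9,0,0,0,0,0.9,-0.7,0,0,0,0,0.9,-0.7,0,0,0,0,0.9,-0.7,0,0,0,0,0.9,-0.7,0,0,0,0,0.9,0,0,0,0,0,0,0,0,0,0,0]'

```text
time: 34.5
ee_pos: [0.4548, 0.4936, 0.1775]
orientation: [-0.001, 0.724, 0.689, 0.001]
ft_force: [0.5, -0.2, 0.4]
width: 0.0855
grip_force: 0.0
```

Run:
```python
from h import *
c=cam('top');s=cam('side')
a=cv2.resize(c['img'][120:300,130:510],None,fx=2.1,fy=2.1);b=s['img'][120:360,180:380]
b=cv2.resize(s['img'][100:360,180:400],None,fx=2.3,fy=2.3)
cv2.imwrite('pics/endt.png',a[:,:,::-1]);cv2.imwrite('pics/ends.png',b[:,:,::-1])
```

```text
(no output)
```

View pics/endt.png

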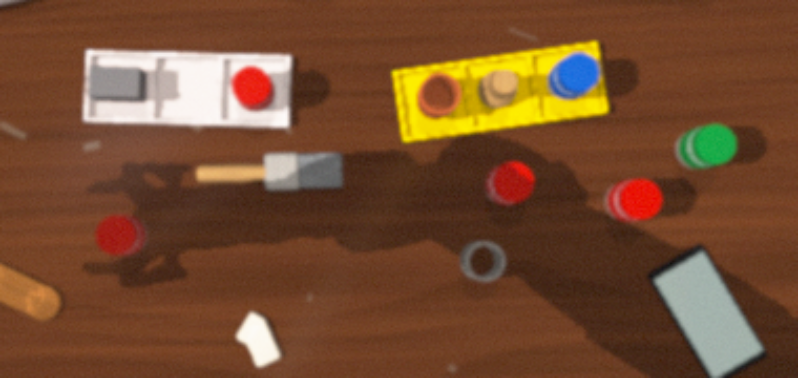

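View pics/ends.png

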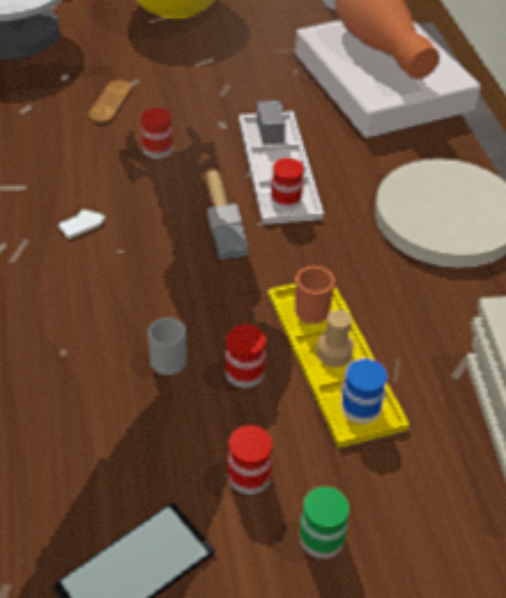

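Both views show all five things upright in their own pockets: the block at (117,83), red jar (252,87), cup (440,95), stamp (499,88) and blue jar (575,75) in the top crop. The green jar and the cutter have not moved, so I'll hand in.

```bash
python3 -c "
from bench import env; print(env.hand_in())"
```

```text
the job is handed in; nothing more can be done
None
```

I placed both kits and handed the job in at about 35 s of the 125 s allowed. The hand-in returned no verdict, but the last pictures show all five things upright in the right pockets and the green jar and cutter where they started.

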